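# Empty the jammed larder drawer

### The arm

A 7-joint arm with a two-finger parallel gripper is mounted at the origin on the work surface. World frame = base frame: x ahead of the robot, y to its left, z up, the work surface at z = 0. Lengths are in m, angles in rad, forces in N, time in s.
With the tool pointing down it reaches from about 0.425 to 0.95 m from the base axis. Payload 4.7 kg.
Tool frame: the origin (TCP) lies on the mounting face of the last link; the fingertips stand 182 mm ahead of it and the grasp point (between the pads) lies 164 mm ahead of it (robot.finger_overhang is the z of the fingertips in the tool frame, in m); z points along the fingers, y is the direction in which the jaws open and shut (so a half turn about z gives the same grasp; the last joint's range is limited). The gripper opens to 87 mm and grips with 3 to 60 N. Pads are 19 mm wide; open, the fingers measure 117 mm over their backs; the gripper's body (75 mm by 190 mm) begins 51 mm behind the grasp point.
Start: joints at [1.197, 0.469, -0.049, 1.532, 0.024, 1.141, -0.082], TCP at [0.228, -0.635, 0.405] pointing down, gripper open.
Joint ranges: [-2.59, 2.59], [-0.33, 1.99], [-1.39, 1.29], [0.1, 2.45], [-1.04, 4.18], [0.21, 1.99], [-2.66, 2.66]. Speed limits (rad/s): [2.57, 2.57, 3.14, 3.14, 3.14, 3.14, 3.14].

### API

Orientations are given as [roll, pitch, yaw] about the fixed x, y, z axes, in that order (R = Rz(yaw) Ry(pitch) Rx(roll)).
In Python, from plant import robot gives the robot as it stands.
- The arm moves only by the tool step_arm, never from a script. Its argument "moves" is a list of rows, each a list of 6 numbers: the shift along the tool's x, y, z in units of 1 m (1.0 is 1 m), then the turn, a rotation vector about the tool's x, y, z in units of 90 degrees (1.0 is 90 degrees). In form: [[dx, dy, dz, ax, ay, az], ...]. A call has 1 to 20 rows; each row shifts and turns the commanded pose from where the row before left it, along the tool's axes as they then stand; what a row does not reach is not made up. A row lasts 1/12 s, in which the tool goes at most 41.7 mm and 7.16 degrees, less where a joint would pass 70% of its speed; a pose out of reach is approached as far as the arm can. A call with a number of a shift or a turn outside -1 to 1 is refused whole. A call with a gripper value outside its range is refused whole. "grip" is the opening, from 0 (shut) to 1 (fully open), set as the call begins (left out, the last holds). The fingers move at their own pace and stop on an object; the grip force is fixed at half the most. Time passes only in rows, so rows that do not move let the fingers close. It gives the time, the measured TCP pose, the force and the opening at its end, in the units of the state.
- robot.observe(): the state, without advancing time (a new reading comes with each control period).
- robot.capture(name): name is "side" or "top"; returns a dict with "color" (400x640x3 uint8, blue, green, red), "fov_y" (degrees; the focal length in pixels is half the picture's height over the tangent of half this angle, whatever the lens; pixels are square), "cx", "cy" (the principal point, pixels), "k1" (the pictures are not rectified: a ray, as slopes to the right and down, at radius r is drawn at 1 + k1 r^2 times it, then the intrinsics apply), "xyz" and "attitude" of the camera in the world. Camera axes: x right, y down, z forward; pixel columns grow to the right and rows downward; lengths in m; the calibration is good to about 2 mm. A picture is of the moment at which its call begins. There is no depth.
- robot.job_done(): hands the job in, once; it reports no verdict.
The state is a dict: "time_s": time; "joints": joint angles; "dq": joint speeds; "tau": joint torques, N m; "position": TCP position; "orientation": TCP orientation; "contact_force": force on the tool from outside, world axes, zero at the start; "torque": the same for the moment, N m; "finger_gap": opening from 0.0 (shut) to 1.0 (fully open).
Only numpy, scipy, OpenCV 4.12 (cv2) and the standard library are available. Lean on these libraries where they do the work, as an engineer would, in place of code of your own. Each camera call takes 0.05 s, during which the arm holds its last target.

### The job

The drawer of the low oak unit is jammed part-way open. First take the two spice tins out of it and stand each in its own hole of the oak block, either one in either hole, fully down; then bring the rolling pin out through the gap, tilting it front end first because it is longer than the gap, without forcing it hard against the woodwork. Finish still holding the rolling pin in the gripper, motionless in the air with its whole length at least 100 mm higher than the unit's top and touching nothing else, and leave the canister, the mug and the bowl where they stand.

Things in the scene. Friction and masses are not known exactly. Their poses are not given: they have to be found in the camera images.
- unit: Low oak drawer unit, all fixed. Origin on the table (z = 0) below the middle of the drawer's open part; y points the way the drawer pulls out, z up. Drawer inside: floor at z = 12 mm, x -125 to 125, y -255 to 100 mm; sides (10 mm thick) and front panel (18 mm thick, knob out to y = 142) end at z = 67 mm.
- opening (a point): Middle of the open gap above the drawer, level with the drawer's rim (z = 67 mm), axes as the unit's. The gap is 200 mm long (y -100 to 100 mm from here) and 250 mm wide. Behind it, from y = -100 to -460 mm, the unit's top board (312 mm wide, underside 82 mm, upper face 100 mm above the table) covers the drawer.
- pin: Dark wooden rolling pin, plain cylinder 30 mm in diameter, 300 mm long, about 0.16 kg. Origin at its middle on its axis; its y axis runs along it to the front end. Lies on the drawer floor along the drawer, in the half at the unit's -x side; front end 8 to 35 mm from the front panel, rear 107 to 137 mm hidden under the top board. It can roll.
- pin_front (a point): Centre of the rolling pin's front end face (150 mm along +y from its middle).
- pin_rear (a point): Centre of the rolling pin's rear end face (150 mm along -y from its middle), hidden under the top board at the start.
- tin_red: Red round spice tin with a steel cap, 42 mm in diameter, 80 mm tall, about 70 g, standing in the open part of the drawer in the half at the unit's +x side. Origin half-way up (40 mm above its base), z axis up.
- tin_blue: Blue round spice tin with a steel cap, same size and weight as the red one, standing beside it along the drawer. Origin half-way up (40 mm above its base), z axis up. Which tin is nearer the front varies.
- rack: Oak block, fixed, 90 mm (x) by 180 mm (y) by 40 mm high, with two round blind holes 48 mm in diameter and 30 mm deep, 86 mm apart along its y axis. Origin at the centre of its underside. A tin standing fully in a hole reaches 50 mm above the block.
- rack_hole0 (a point): Centre of the mouth of one hole, on the block's upper face, 40 mm above the work surface (at -y in the block's frame). z up.
- rack_hole1 (a point): Centre of the mouth of the other hole (at +y in the block's frame). z up.
- canister: Pale green storage canister with a steel lid, 90 mm in diameter, 110 mm tall, standing on the table; bystander. Origin at the centre of its underside.
- mug: White mug, 80 mm in diameter, 90 mm tall, standing on the table; bystander. Origin at the centre of its underside.
- bowl: White bowl, 120 mm in diameter, 55 mm tall, standing far back on the unit's top board; bystander. Origin at the centre of its underside.
Not all that is in view belongs to the job. Leave any yellow look-alike of the tin_blue alone.

How it is judged:
On the way, in this order (a step that is already met when the one before it is completed fails the run):
1. one tin stands fully down in a hole of the block (((horizontal distance between tin_red and rack_hole0 below 0.008 m and z of tin_red in the frame of rack_hole0 below 0.015 m and angle between tin_red's own z axis and vertical below 0.1 rad) or (horizontal distance between tin_red and rack_hole1 below 0.008 m and z of tin_red in the frame of rack_hole1 below 0.015 m and angle between tin_red's own z axis and vertical below 0.1 rad) or (horizontal distance between tin_blue and rack_hole0 below 0.008 m and z of tin_blue in the frame of rack_hole0 below 0.015 m and angle between tin_blue's own z axis and vertical below 0.1 rad) or (horizontal distance between tin_blue and rack_hole1 below 0.008 m and z of tin_blue in the frame of rack_hole1 below 0.015 m and angle between tin_blue's own z axis and vertical below 0.1 rad))), for 0.1 s.
2. both tins stand fully down in holes of their own, let go ((((horizontal distance between tin_red and rack_hole0 below 0.008 m and z of tin_red in the frame of rack_hole0 below 0.015 m and angle between tin_red's own z axis and vertical below 0.1 rad) and (horizontal distance between tin_blue and rack_hole1 below 0.008 m and z of tin_blue in the frame of rack_hole1 below 0.015 m and angle between tin_blue's own z axis and vertical below 0.1 rad)) or ((horizontal distance between tin_red and rack_hole1 below 0.008 m and z of tin_red in the frame of rack_hole1 below 0.015 m and angle between tin_red's own z axis and vertical below 0.1 rad) and (horizontal distance between tin_blue and rack_hole0 below 0.008 m and z of tin_blue in the frame of rack_hole0 below 0.015 m and angle between tin_blue's own z axis and vertical below 0.1 rad))) and contact force between the fingers and tin_red below 0.1 N and contact force between the fingers and tin_blue below 0.1 N), for 0.2 s.
At the end, for the whole second after the job is handed in: Each tin upright in its own hole (within 8 mm of its centre, bottomed within 5 mm, tilt < 0.1 rad), let go; pin held by the fingers, both ends over 200 mm above the work surface, under 50 mm/s, touching neither unit, block, tins nor bystanders; canister, mug, bowl within 30 mm of their start (all of step 2 and height (world z) of each of pin_front, pin_rear above 0.2 m and contact force between the fingers and pin above 1 N and linear speed of pin below 0.05 m/s and contact force between pin and unit below 0.1 N and contact force between pin and rack below 0.1 N and contact force between pin and tin_red below 0.1 N and contact force between pin and tin_blue below 0.1 N and contact force between pin and canister below 0.1 N and contact force between pin and mug below 0.1 N and contact force between pin and bowl below 0.1 N and distance of each of canister, mug, bowl from where it was at the start of the episode below 0.03 m); the arm keeps its last pose, push and grip.
It fails at once if the rolling pin is lifted out before both tins stand in the block (height (world z) of each of pin_front, pin_rear above 0.15 m and not (((horizontal distance between tin_red and rack_hole0 below 0.008 m and z of tin_red in the frame of rack_hole0 below 0.015 m and angle between tin_red's own z axis and vertical below 0.1 rad) and (horizontal distance between tin_blue and rack_hole1 below 0.008 m and z of tin_blue in the frame of rack_hole1 below 0.015 m and angle between tin_blue's own z axis and vertical below 0.1 rad)) or ((horizontal distance between tin_red and rack_hole1 below 0.008 m and z of tin_red in the frame of rack_hole1 below 0.015 m and angle between tin_red's own z axis and vertical below 0.1 rad) and (horizontal distance between tin_blue and rack_hole0 below 0.008 m and z of tin_blue in the frame of rack_hole0 below 0.015 m and angle between tin_blue's own z axis and vertical below 0.1 rad)))).
It fails at once if the rolling pin, its front end raised, is forced against the unit with more than 30 N (contact force between pin and unit above 30 N and height (world z) of pin_front above 0.045 m).
It fails at once if the canister, mug or bowl is pushed more than 30 mm (distance of any of canister, mug, bowl from where it was at the start of the episode above 0.03 m).
It also fails if it takes over 72 s, if anything falls off the work surface, if the arm or the gripper's body presses on something with over 40 N, if the wrist force passes 120 N, or if a joint passes its speed limit or range.

## Working session

There is one attempt and no reset: what is moved stays moved. The work goes in short steps, Python scripts to look and compute and a tool call to move; the robot and the scene stay as the last step left them, time stands still between calls to the robot, and variables do not carry over. Pictures are saved under pics/ and viewed, and the job is handed in when it is done.

Besides the shell and the picture viewer there is one more tool, called after "Request:" by a JSON object that holds its "op" and its "data". step_arm: Moves the arm, as the interface text tells. Its arguments: {"type":"object","properties":{"moves":{"type":"array","items":{"type":"array","items":{"type":"number","minimum":-1,"maximum":1}}},"grip":{"type":"number"}},"required":["moves"]}

```bash
ls; mkdir -p pics
python3 - <<'E'
from plant import robot
import cv2
s=robot.observe(); print(s)
for n in("side","top"):
    c=robot.capture(n); cv2.imwrite(f"pics/{n}0.png",c["color"]); print(n,{k:v for k,v in c.items() if k!="color"})
E
```

```text
pics
{'time_s': 0.0, 'joints': array([ 1.19709721,  0.46946991, -0.04858457,  1.53366537,  0.0240964 ,
        1.14101181, -0.08228282]), 'dq': array([-4.59185831e-05, -1.84950734e-03,  1.19681361e-03, -3.70159445e-04,
       -8.64050822e-04,  7.60372740e-04,  3.27277961e-05]), 'tau': array([ 9.19991908e-04, -5.07978630e+01, -8.10159557e-02, -2.36155164e+01,
       -6.15077955e-02,  3.80267075e-02,  1.59561750e-04]), 'position': array([ 0.22809356, -0.63504559,  0.40369195]), 'orientation': array([-3.13962504e+00,  7.33189551e-05,  3.44836617e-01]), 'contact_force': array([-0.23287096,  0.30308056, -0.53135293]), 'torque': array([-1.34141595e-02,  1.59210513e-05,  5.86999698e-02]), 'finger_gap': 1.0018514692573703}
side {'fov_y': 50.39015546147755, 'cx': 325.25838119759, 'cy': 195.16789372735747, 'k1': -0.004152518385444671, 'xyz': array([0.59784967, 0.82045604, 1.01129741]), 'attitude': array([-2.38677852,  0.0147242 ,  3.13883815])}
top {'fov_y': 46.83319257432872, 'cx': 312.64264641901036, 'cy': 201.832804104189, 'k1': 0.03869707405320395, 'xyz': array([ 0.38735657, -0.00852026,  1.30312479]), 'attitude': array([-2.94866628e+00, -1.60759404e-03, -1.54626461e+00])}
```

View pics/side0.png

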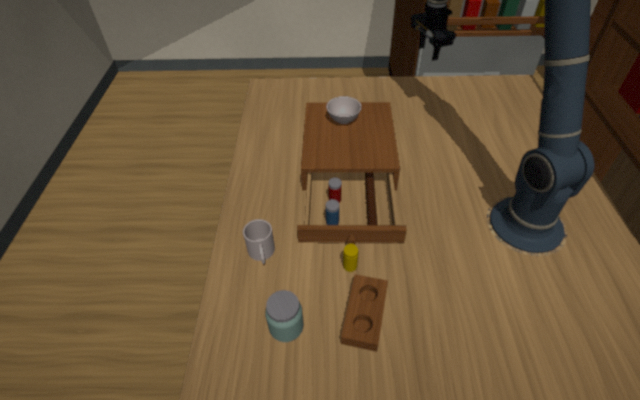

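View pics/top0.png

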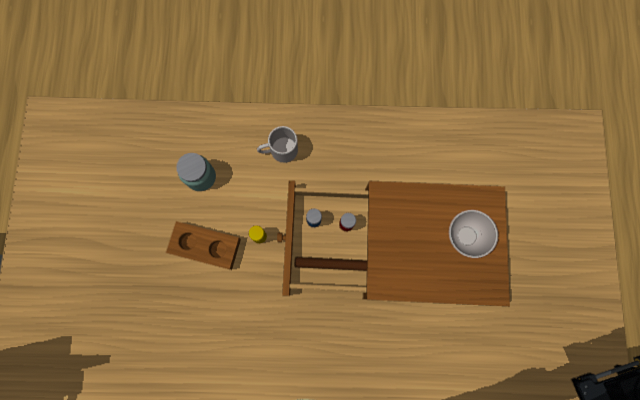

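```bash
cat > h.py <<'E'
import numpy as np, cv2
from scipy.spatial.transform import Rotation as Ro
def cam(c):
    f=200/np.tan(np.radians(c["fov_y"])/2)
    K=np.array([[f,0,c["cx"]],[0,f,c["cy"]],[0,0,1.]]); D=np.array([c["k1"],0,0,0.])
    R=Ro.from_euler("xyz",c["attitude"]).as_matrix()
    return K,D,R,np.array(c["xyz"])
def rays(c,px):
    K,D,R,t=cam(c)
    u=cv2.undistortPoints(np.array(px,float).reshape(-1,1,2),K,D).reshape(-1,2)
    d=np.c_[u,np.ones(len(u))]@R.T
    return t,d/np.linalg.norm(d,axis=1)[:,None]
def onz(c,px,z):
    t,d=rays(c,px); return t+d*((z-t[2])/d[:,2])[:,None]
def proj(c,P):
    K,D,R,t=cam(c)
    q=(np.array(P,float).reshape(-1,3)-t)@R
    return cv2.projectPoints(q.reshape(-1,1,3),np.zeros(3),np.zeros(3),K,D)[0].reshape(-1,2)
def tri(c1,p1,c2,p2):
    t1,d1=rays(c1,[p1]);t2,d2=rays(c2,[p2]);d1=d1[0];d2=d2[0]
    A=np.c_[d1,-d2];s=np.linalg.lstsq(A,t2-t1,rcond=None)[0]
    a=t1+d1*s[0];b=t2+d2*s[1];return (a+b)/2,np.linalg.norm(a-b)
E
python3 - <<'E'
import cv2
from plant import robot
import pickle
cs={n:robot.capture(n) for n in("side","top")}
pickle.dump(cs,open("c0.pkl","wb"))
t=cs["top"]["color"];s=cs["side"]["color"]
cv2.imwrite("pics/topc.png",cv2.resize(t[170:310,155:385],None,fx=3.4,fy=3.4,interpolation=cv2.INTER_CUBIC))
cv2.imwrite("pics/sidec.png",cv2.resize(s[160:360,235:415],None,fx=3,fy=3,interpolation=cv2.INTER_CUBIC))
E
```

```text
(no output)
```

View pics/topc.png

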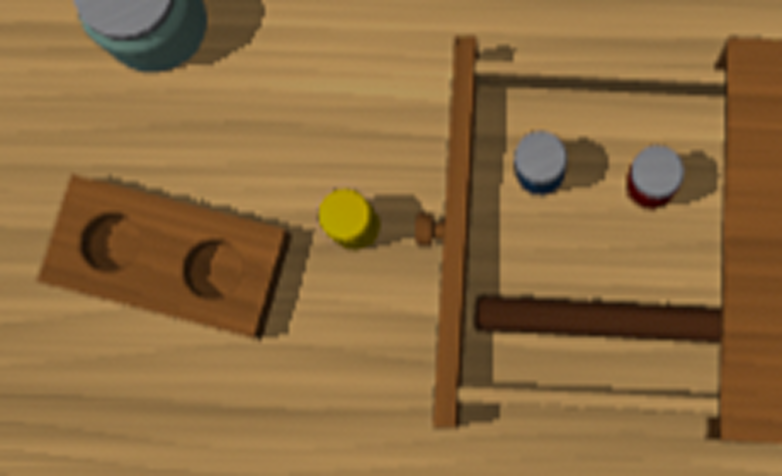

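View pics/sidec.png

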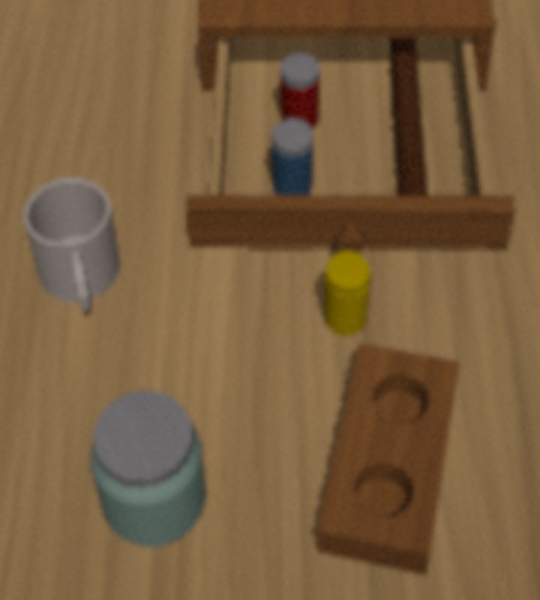

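Run:
```python
import cv2,pickle,numpy as np
cs=pickle.load(open("c0.pkl","rb"))
t=cs["top"]["color"];s=cs["side"]["color"]
cv2.imwrite("pics/rt.png",cv2.resize(t[215:275,160:245],None,fx=9,fy=9,interpolation=cv2.INTER_CUBIC))
cv2.imwrite("pics/rs.png",cv2.resize(s[270:355,335:395],None,fx=7,fy=7,interpolation=cv2.INTER_CUBIC))
# caps
import h
for n,im,roi in(("top",t,(295,365,200,240)),("side",s,(320,345,175,230))):
    x0,x1,y0,y1=roi
    hsv=cv2.cvtColor(im,cv2.COLOR_BGR2HSV)
    m=((hsv[...,1]<60)&(hsv[...,2]>85)).astype(np.uint8)
    mm=np.zeros_like(m);mm[y0:y1,x0:x1]=m[y0:y1,x0:x1]
    N,l,st,ce=cv2.connectedComponentsWithStats(mm)
    for i in range(1,N):
        if st[i,4]>20: print(n,st[i],ce[i],h.onz(cs[n],[ce[i]],.092)[0])
```

```text
top [306 209  16  15 178] [313.35955056 215.76966292] [ 0.58627087 -0.00749213  0.092     ]
top [341 213  15  15 181] [347.97237569 219.92265193] [ 0.57740504 -0.09950798  0.092     ]
side [329 177  13  12 111] [334.77477477 182.5045045 ] [ 0.57979989 -0.09698928  0.092     ]
side [326 199  13  12 119] [332.15966387 204.74789916] [ 0.58904942 -0.00582938  0.092     ]
```

View pics/rt.png

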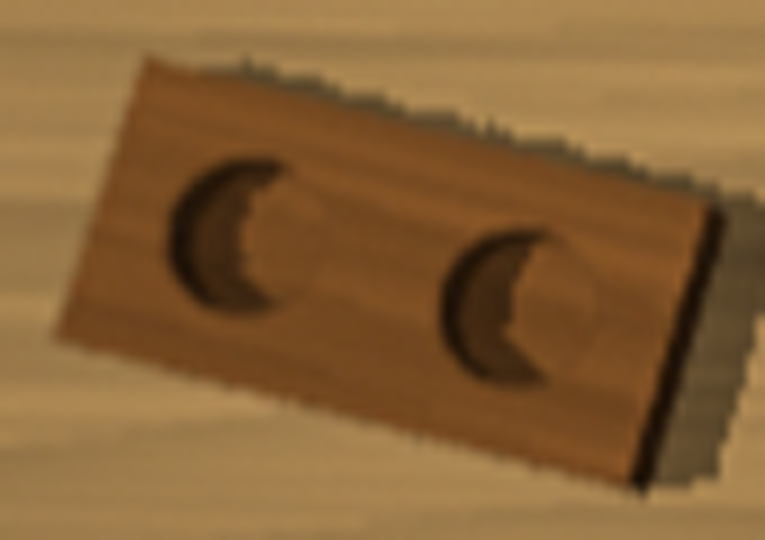

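View pics/rs.png

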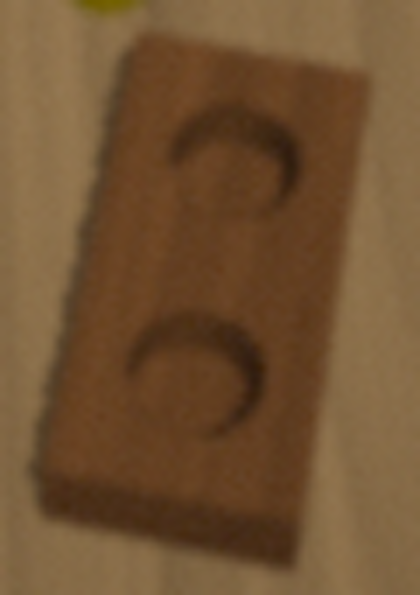

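Run:
```python
import cv2,pickle,numpy as np,h
cs=pickle.load(open("c0.pkl","rb"))
def un(p,f,o): return (np.array(p,float)+.5)/f-.5+o
T=un([(148,60),(708,205),(633,483),(55,338)],9,(160,215))
S=un([(297,520),(40,478),(140,35),(368,72)],7,(335,270))
for nm,c,P in(("top",cs["top"],T),("side",cs["side"],S)):
    Q=h.onz(c,P,.04);print(nm);print(Q.round(4));print("ctr",Q.mean(0))
    print("sides",[np.linalg.norm(Q[i]-Q[(i+1)%4]).round(4) for i in range(4)])
    for i,j in((0,1),(3,2),(1,0)) : pass
H={"top":un([(246,235),(520,307)],9,(160,215)),"side":un([(197,377),(236,158)],7,(335,270))}
for n in H: print(n,"holes",h.onz(cs[n],H[n],.04).round(4))
for k in(0,1): print(h.tri(cs["top"],T[k*0+k],cs["side"],S[{0:1,1:2}[k]]))
```

```text
top
[[0.5704 0.3703 0.04  ]
 [0.5299 0.197  0.04  ]
 [0.4456 0.2148 0.04  ]
 [0.4851 0.3911 0.04  ]]
ctr [0.50774047 0.29331239 0.04      ]
sides [np.float64(0.1779), np.float64(0.0861), np.float64(0.1807), np.float64(0.0878)]
side
[[0.489  0.3899 0.04  ]
 [0.5751 0.3743 0.04  ]
 [0.5323 0.1986 0.04  ]
 [0.4473 0.2159 0.04  ]]
ctr [0.51093143 0.29464415 0.04      ]
sides [np.float64(0.0875), np.float64(0.1809), np.float64(0.0867), np.float64(0.1789)]
top holes [[0.5175 0.3363 0.04  ]
 [0.4976 0.2521 0.04  ]]
side holes [[0.5194 0.338  0.04  ]
 [0.4996 0.2519 0.04  ]]
(array([0.57312513, 0.37183445, 0.03368122]), np.float64(0.00375273536516933))
(array([0.53115343, 0.19723515, 0.03752229]), np.float64(0.002017834660581486))
```

Run:
```python
import cv2,pickle,numpy as np
cs=pickle.load(open("c0.pkl","rb"))
t=cs["top"]["color"];s=cs["side"]["color"]
cv2.imwrite("pics/ut.png",cv2.resize(t[175:305,280:380],None,fx=6,fy=6,interpolation=cv2.INTER_CUBIC)[:,:])
cv2.imwrite("pics/us.png",cv2.resize(s[155:250,290:410],None,fx=6,fy=6,interpolation=cv2.INTER_CUBIC))
cv2.imwrite("pics/ub.png",cv2.resize(t[170:320,440:520],None,fx=4,fy=4,interpolation=cv2.INTER_CUBIC))
```

```text
(no output)
```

View pics/ut.png

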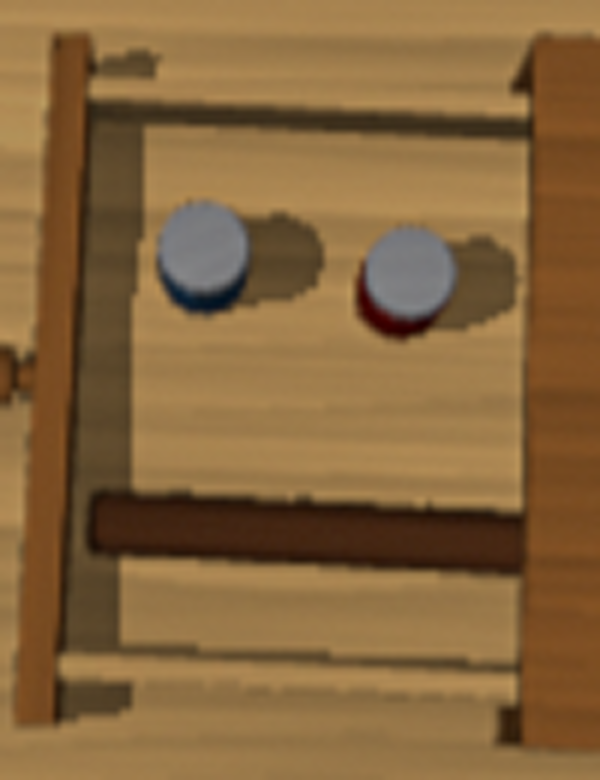

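View pics/us.png

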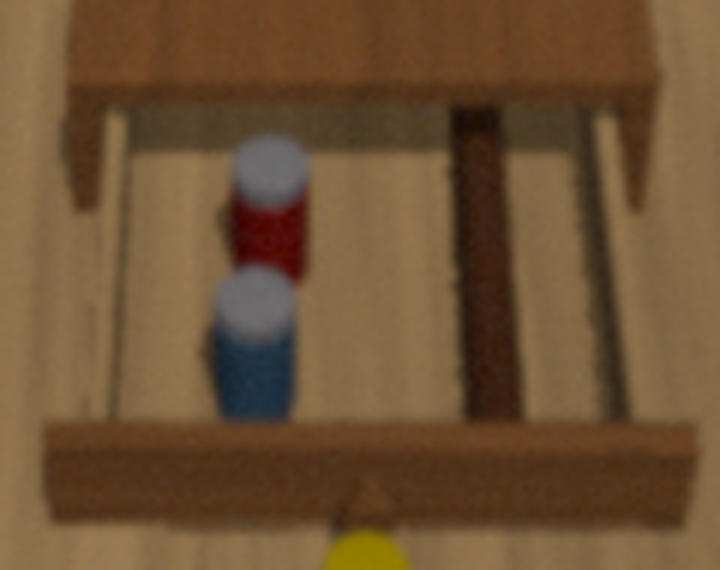

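View pics/ub.png

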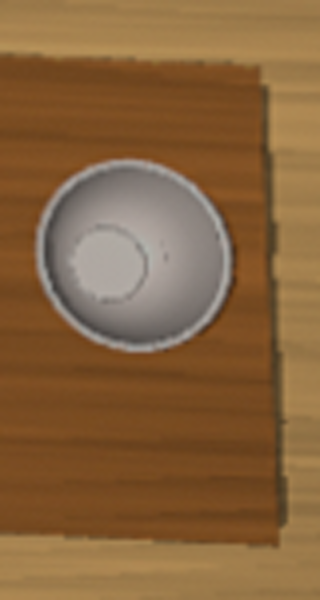

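Run:
```python
import cv2,pickle,numpy as np,h
cs=pickle.load(open("c0.pkl","rb"))
def un(p,f,o): return (np.array(p,float)+.5)/f-.5+o
t,s=cs["top"],cs["side"]
U=lambda p:un(p,6,(280,175)); V=lambda p:un(p,6,(290,155))
print("board front",h.onz(t,U([(536,36),(522,746)]),.1).round(4).tolist(), "side",h.onz(s,V([(70,83),(660,75)]),.1).round(4).tolist())
print("board back",h.onz(t,un([(262,67),(279,545)],4,(440,170)),.1).round(4).tolist())
print("panel outer",h.onz(t,U([(55,36),(15,722)]),.067).round(4).tolist(),"inner",h.onz(t,U([(92,36),(57,722)]),.067).round(4).tolist())
print("panel side outer",h.onz(s,V([(45,447),(697,452)]),.067).round(4).tolist())
P=h.onz(t,U([(96,493),(90,553),(524,515),(522,573)]),.027);print("pin",P.round(4).tolist(),"end",P[:2].mean(0),"board",P[2:].mean(0))
Q=h.onz(s,V([(469,418),(520,418),(453,125),(500,125)]),.027);print("pin side",Q.round(4).tolist(),Q[:2].mean(0),Q[2:].mean(0))
print("pin widths",np.linalg.norm(P[0]-P[1]),np.linalg.norm(Q[0]-Q[1]))
print("yellow",h.onz(t,[(345/3.4+155,215/3.4+170)],.08), "can",h.onz(t,[(193,169)],.11),"mug",h.onz(t,[(283,141)],.09),"bowl",h.onz(t,[(473.5,233)],.155))
```

```text
board front [[0.6841, -0.1539, 0.1], [0.3741, -0.1481, 0.1]] side [[0.6838, -0.1532, 0.1], [0.3761, -0.1536, 0.1]]
board back [[0.6769, -0.5147, 0.1], [0.3673, -0.5074, 0.1]]
panel outer [[0.6867, 0.0626, 0.067], [0.3785, 0.0693, 0.067]] inner [[0.6872, 0.0456, 0.067], [0.3789, 0.051, 0.067]]
panel side outer [[0.6897, 0.063, 0.067], [0.3825, 0.0705, 0.067]]
pin [[0.4816, 0.0387, 0.027], [0.4544, 0.0405, 0.027], [0.4765, -0.1574, 0.027], [0.4503, -0.1565, 0.027]] end [0.46799905 0.03959926 0.027     ] board [ 0.46340012 -0.15696173  0.027     ]
pin side [[0.4834, 0.0156, 0.027], [0.4581, 0.016, 0.027], [0.4774, -0.1933, 0.027], [0.4515, -0.1928, 0.027]] [0.47078583 0.01578575 0.027     ] [ 0.46443439 -0.19308131  0.027     ]
pin widths 0.027348781888124743 0.02529111526571056
yellow [[0.5374565  0.14270181 0.08      ]] can [[0.70149819 0.31572096 0.11      ]] mug [[0.79237287 0.08084973 0.09      ]] bowl [[ 0.54253598 -0.40717404  0.155     ]]
```

Request:
{"op": "step_arm", "data": {"moves": [[0,0,0,0,0,-0.064],[0,0,0,0,0,-0.064],[0,0,0,0,0,-0.064],[0,0,0,0,0,-0.064],[0,0,0,0,0,-0.064],[0,0,0,0,0,-0.064],[0,0,0,0,0,-0.064],[0,0,0,0,0,-0.064],[0,0,0,0,0,-0.064],[0,0,0,0,0,-0.064],[0,0,0,0,0,-0.064],[0,0,0,0,0,-0.064],[0,0,0,0,0,0]], "grip": 1.0}}

```text
time_s: 1.28
position: [0.2279, -0.6353, 0.4044]
orientation: [3.142, -0.001, 1.553]
contact_force: [-0.9, -0.5, -0.2]
finger_gap: 1.0
```

Request:
{"op": "step_arm", "data": {"moves": [[0.025,0.0136,0,0,0,0],[0.025,0.0136,0,0,0,0],[0.025,0.0136,0,0,0,0],[0.025,0.0136,0,0,0,0],[0.025,0.0136,0,0,0,0],[0.025,0.0136,0,0,0,0],[0.025,0.0136,0,0,0,0],[0.025,0.0136,0,0,0,0],[0.025,0.0136,0,0,0,0],[0.025,0.0136,0,0,0,0],[0.025,0.0136,0,0,0,0],[0.025,0.0136,0,0,0,0],[0.025,0.0136,0,0,0,0],[0.025,0.0136,0,0,0,0],[0.025,0.0136,0,0,0,0],[0.025,0.0136,0,0,0,0],[0.025,0.0136,0,0,0,0],[0.025,0.0136,0,0,0,0],[0.025,0.0136,0,0,0,0],[0.025,0.0136,0,0,0,0]]}}

```text
time_s: 2.95
position: [0.5103, -0.1395, 0.4048]
orientation: [3.141, 0.0, 1.548]
contact_force: [1.1, -0.6, 0.4]
finger_gap: 0.999
```

Request:
{"op": "step_arm", "data": {"moves": [[0.0224,0.0125,0,0,0,0],[0.0224,0.0125,0,0,0,0],[0.0224,0.0125,0,0,0,0],[0.0224,0.0125,0,0,0,0],[0.0224,0.0125,0,0,0,0],[0.0224,0.0125,0,0,0,0],[0,0,0.025,0,0,0],[0,0,0.025,0,0,0],[0,0,0.025,0,0,0],[0,0,0.025,0,0,0],[0,0,0,0,0,0],[0,0,0,0,0,0]]}}

```text
time_s: 3.95
position: [0.5873, -0.0079, 0.3039]
orientation: [-3.139, 0.0, 1.55]
contact_force: [-0.0, 0.6, 0.1]
finger_gap: 1.005
```

```bash
cat > look.py <<'E'
import sys,cv2,pickle
from plant import robot
tag=sys.argv[1]
cs={n:robot.capture(n) for n in("side","top")}
pickle.dump(cs,open(f"c{tag}.pkl","wb"))
import numpy as np
# crops side by side
s=cs["side"]["color"][140:360,230:430];t=cs["top"]["color"][130:310,150:400]
cv2.imwrite(f"pics/s{tag}.png",cv2.resize(s,None,fx=2.7,fy=2.7,interpolation=cv2.INTER_CUBIC))
cv2.imwrite(f"pics/t{tag}.png",cv2.resize(t,None,fx=3,fy=3,interpolation=cv2.INTER_CUBIC))
o=robot.observe();print(o["time_s"],o["position"].round(4),o["orientation"].round(4),o["contact_force"].round(2),o["finger_gap"])
print(o["joints"].round(2))
E
python3 look.py 1
```

```text
4.05 [ 0.5883 -0.0076  0.3063] [ 3.1390e+00 -2.0000e-04  1.5501e+00] [ 0.25 -0.64  0.21] 1.002627426590662
[ 0.36  0.49 -0.57  1.82  0.33  0.92 -0.37]
```

View pics/s1.png

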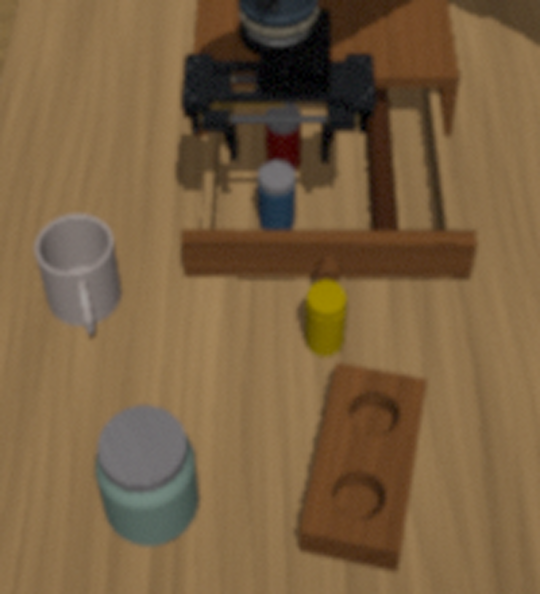

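View pics/t1.png

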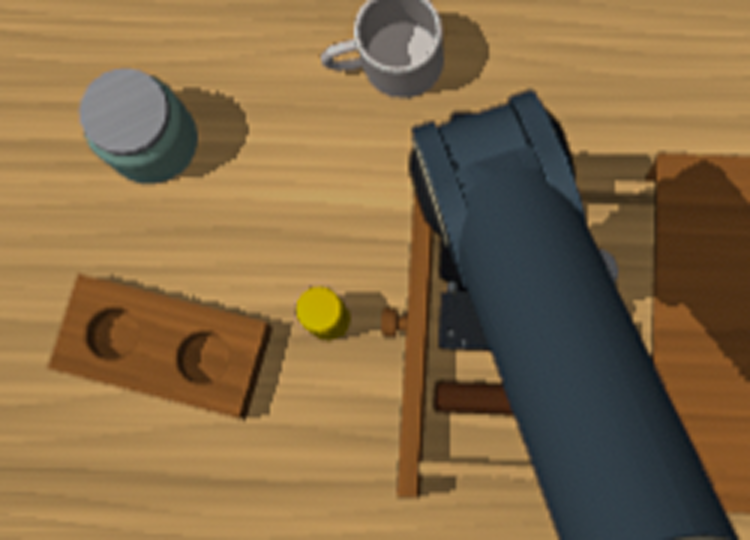

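Request:
{"op": "step_arm", "data": {"moves": [[0,0,0.02,0,0,0],[0,0,0.02,0,0,0],[0,0,0.015,0,0,0],[0,0,0.013,0,0,0],[0,0,0,0,0,0],[0,0,0,0,0,0]]}}

```text
time_s: 4.55
position: [0.588, -0.0077, 0.2375]
orientation: [3.141, 0.0, 1.551]
contact_force: [1.2, -0.0, 0.5]
finger_gap: 0.999
```

```bash
python3 look.py 2
```

```text
4.65 [ 0.5883 -0.0076  0.2382] [ 3.1389e+00 -1.0000e-04  1.5510e+00] [ 0.04 -0.74 -0.01] 1.0009106834782728
[ 0.33  0.58 -0.52  1.87  0.39  0.79 -0.42]
```

View pics/s2.png

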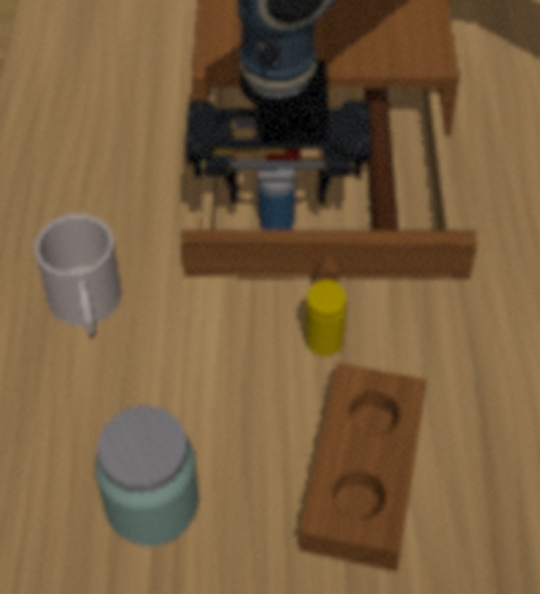

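Side view: fingers straddle the blue cap (fingertips near (233,195) and (323,195), tin at (277,195)). Closing and lifting.

Request:
{"op": "step_arm", "data": {"moves": [[0,0,0,0,0,0],[0,0,0,0,0,0],[0,0,0,0,0,0],[0,0,0,0,0,0],[0,0,0,0,0,0],[0,0,0,0,0,0],[0,0,0,0,0,0],[0,0,0,0,0,0]], "grip": 0.0}}

```text
time_s: 5.32
position: [0.5878, -0.0078, 0.2368]
orientation: [3.141, -0.0, 1.551]
contact_force: [-0.1, -0.0, -1.3]
finger_gap: 0.482
```

```bash
python3 look.py 3
```

```text
5.4167 [ 0.5877 -0.0078  0.2368] [ 3.1413 -0.      1.5512] [ 0.71 -0.51 -0.04] 0.4772444476645194
[ 0.33  0.58 -0.52  1.87  0.39  0.79 -0.42]
```

Request:
{"op": "step_arm", "data": {"moves": [[0,0,-0.024,0,0,0],[0,0,-0.024,0,0,0],[0,0,-0.024,0,0,0],[0,0,-0.024,0,0,0],[0,0,-0.024,0,0,0],[0,0,-0.024,0,0,0]]}}

```text
time_s: 5.92
position: [0.5872, -0.0078, 0.3817]
orientation: [-3.141, 0.0, 1.551]
contact_force: [0.6, 0.1, -2.1]
finger_gap: 0.476
```

Request:
{"op": "step_arm", "data": {"moves": [[0.0245,-0.0054,0,0,0,0],[0.0245,-0.0054,0,0,0,0],[0.0245,-0.0054,0,0,0,0],[0.0245,-0.0054,0,0,0,0],[0.0245,-0.0054,0,0,0,0],[0.0245,-0.0054,0,0,0,0],[0.0245,-0.0054,0,0,0,0],[0.0245,-0.0054,0,0,0,0],[0.0245,-0.0054,0,0,0,0],[0.0245,-0.0054,0,0,0,0],[0.0245,-0.0054,0,0,0,0],[0.0245,-0.0054,0,0,0,0],[0.0245,-0.0054,0,0,0,0],[0.0245,-0.0054,0,0,0,0],[0,0,0,0,0,0.0446],[0,0,0,0,0,0.0446],[0,0,0,0,0,0.0446],[0,0,0,0,0,0]]}}

```text
time_s: 7.42
position: [0.5184, 0.3367, 0.3804]
orientation: [-3.141, 0.001, 1.34]
contact_force: [-0.1, -0.1, -0.8]
finger_gap: 0.475
```

Request:
{"op": "step_arm", "data": {"moves": [[0,0,0.02,0,0,0],[0,0,0.02,0,0,0],[0,0,0.02,0,0,0],[0,0,0.02,0,0,0],[0,0,0.015,0,0,0],[0,0,0,0,0,0],[0,0,0,0,0,0]]}}

```text
time_s: 8.0
position: [0.5186, 0.3364, 0.2851]
orientation: [-3.14, 0.001, 1.342]
contact_force: [0.2, -0.3, -0.4]
finger_gap: 0.475
```

```bash
python3 look.py 4
```

```text
8.1 [0.519  0.337  0.2868] [ 3.1405e+00 -1.5000e-03  1.3416e+00] [ 0.71  0.78 -0.68] 0.4759781876111334
[-0.23  0.57 -0.57  1.76  0.37  0.92 -1.19]
```

View pics/s4.png

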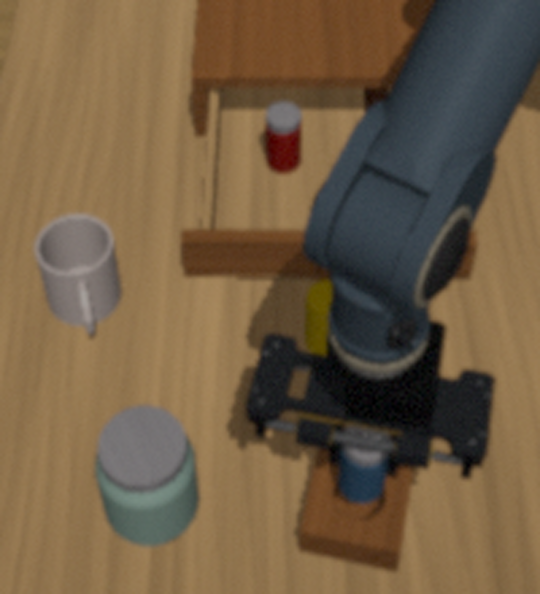

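View pics/t4.png

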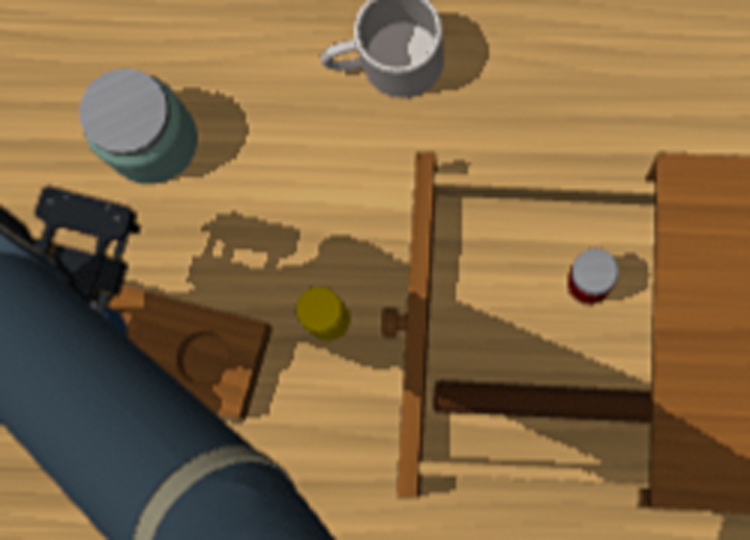

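Run:
```python
import pickle,h,numpy as np,cv2
c=pickle.load(open("c4.pkl","rb"))["side"]
im=c["color"].copy()
a=np.linspace(0,2*np.pi,73)
def circ(x,y,z,r): return np.c_[x+r*np.cos(a),y+r*np.sin(a),np.full(73,z)]
f=10;x0,y0=345,290
z=cv2.resize(im[y0:y0+55,x0:x0+60],None,fx=f,fy=f,interpolation=cv2.INTER_CUBIC)
def dr(P,col): 
    q=((h.proj(c,P)-[x0,y0]+.5)*f-.5).astype(int); cv2.polylines(z,[q],True,col,1)
dr(circ(.519,.3375,.062,.021),(255,255,255))
dr(circ(.5188,.3365,.04,.024),(0,255,255))
cv2.imwrite("pics/z4.png",z)
hsv=cv2.cvtColor(im,cv2.COLOR_BGR2HSV);m=((hsv[...,0]>95)&(hsv[...,0]<125)&(hsv[...,1]>110)).astype(np.uint8)
ys,xs=np.nonzero(m[305:330,345:390]);
for y in range(305,328):
    xx=np.nonzero(m[y,345:390])[0]
    if len(xx): print(y,xx.min()+345,xx.max()+345,end="; ")
```

```text
308 356 356; 309 355 356; 310 356 357; 311 356 373; 312 357 374; 313 357 373; 314 357 372; 315 357 371; 316 357 371; 317 357 371; 318 356 370; 319 356 370; 320 357 370; 321 358 370; 322 358 369; 323 359 368; 324 361 366;
```

View pics/z4.png

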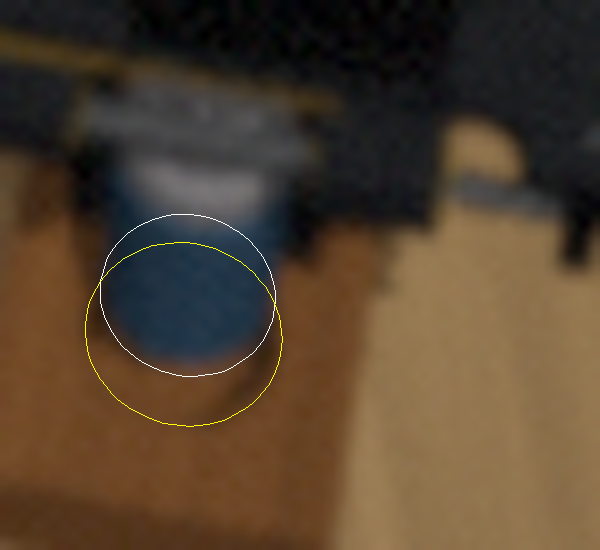

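Run:
```python
import pickle,h,numpy as np,cv2
c=pickle.load(open("c4.pkl","rb"))["side"]
im=c["color"].copy()
a=np.linspace(0,2*np.pi,73)
def circ(x,y,z,r): return np.c_[x+r*np.cos(a),y+r*np.sin(a),np.full(73,z)]
hsv=cv2.cvtColor(im,cv2.COLOR_BGR2HSV)
for nm,m,roi,P in (("blue",(hsv[...,0]>95)&(hsv[...,0]<125)&(hsv[...,1]>90),(300,335,350,380),(.519,.3375,.062)),("red",((hsv[...,0]<8)|(hsv[...,0]>172))&(hsv[...,1]>120),(180,215,325,350),(.5786,-.0983,.012))):
    y0,y1,x0,x1=roi
    ys,xs=np.nonzero(m[y0:y1,x0:x1]);print(nm,"mask bottom",ys.max()+y0,"cols",xs.min()+x0,xs.max()+x0)
    q=h.proj(c,circ(*P,.021));print(" pred bottom",q[:,1].max(),"cols",q[:,0].min(),q[:,0].max())
    ym=h.proj(c,[P])[0];print(ym)
    col=im[int(ym[1]):int(ym[1])+16,int(round(ym[0]))];print(col.tolist())
```

```text
blue mask bottom 324 cols 355 374
 pred bottom 327.18276864536534 cols 354.57014654767653 372.0821873581709
[363.31406688 318.9673552 ]
[[69, 52, 29], [70, 53, 33], [67, 51, 29], [69, 53, 33], [71, 52, 34], [72, 54, 31], [72, 54, 36], [71, 58, 52], [61, 66, 83], [43, 70, 104], [33, 68, 108], [38, 71, 110], [39, 71, 109], [37, 67, 103], [32, 63, 101], [39, 73, 111]]
red mask bottom 202 cols 329 340
 pred bottom 204.81390253074292 cols 328.5259053003938 341.68316466030177
[335.10366464 199.92040115]
[[5, 10, 89], [8, 17, 89], [15, 19, 91], [18, 24, 92], [32, 52, 105], [58, 91, 131], [81, 118, 151], [83, 123, 153], [84, 124, 155], [85, 124, 154], [86, 125, 155], [85, 124, 154], [86, 126, 155], [85, 126, 155], [89, 129, 159], [85, 127, 156]]
```

Request:
{"op": "step_arm", "data": {"moves": [[0,0,0.01,0,0,0],[0,0,0.008,0,0,0],[0,0,0.005,0,0,0],[0,0,0.005,0,0,0],[0,0,0,0,0,0]]}}

```text
time_s: 8.52
position: [0.5184, 0.3362, 0.2563]
orientation: [-3.14, 0.002, 1.341]
contact_force: [0.4, 0.2, -1.9]
finger_gap: 0.477
```

```bash
python3 look.py 5
```

```text
8.6167 [0.5187 0.3367 0.2575] [-3.1413e+00  3.0000e-04  1.3412e+00] [-0.1   0.83 -0.35] 0.47317345146838447
[-0.25  0.6  -0.55  1.78  0.4   0.87 -1.21]
```

Request:
{"op": "step_arm", "data": {"moves": [[0,0,0.006,0,0,0],[0,0,0.006,0,0,0],[0,0,0.005,0,0,0],[0,0,0.003,0,0,0],[0,0,0.0015,0,0,0],[0,0,0,0,0,0],[0,0,0,0,0,0]]}}

```text
time_s: 9.2
position: [0.5187, 0.3367, 0.2362]
orientation: [3.142, -0.0, 1.341]
contact_force: [-0.1, 0.6, -0.0]
finger_gap: 0.474
```

```bash
python3 look.py 6
```

```text
9.3 [0.5188 0.3368 0.2365] [ 3.1412e+00 -4.0000e-04  1.3411e+00] [-0.01 -0.21 -0.39] 0.47422590605527065
[-0.26  0.63 -0.54  1.79  0.42  0.84 -1.23]
```

View pics/s6.png

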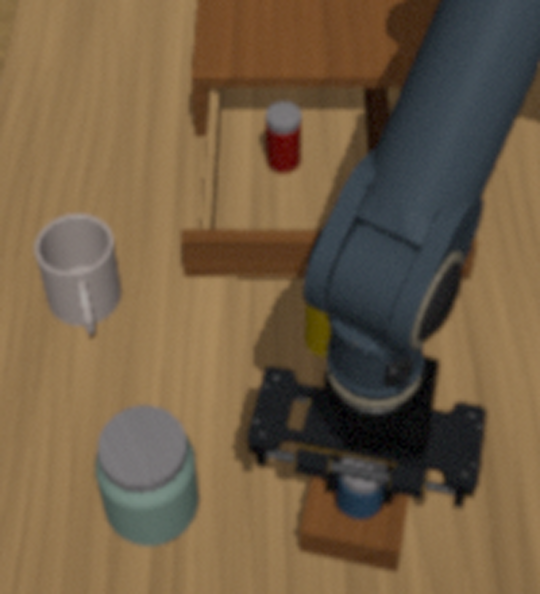

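Request:
{"op": "step_arm", "data": {"moves": [[0,0,0.0012,0,0,0],[0,0,0,0,0,0]]}}

```text
time_s: 9.47
position: [0.5187, 0.3366, 0.2351]
orientation: [3.141, -0.0, 1.341]
contact_force: [-0.1, 0.6, -0.1]
finger_gap: 0.477
```

Request:
{"op": "step_arm", "data": {"moves": [[0,0,0,0,0,0],[0,0,0,0,0,0],[0,0,0,0,0,0],[0,0,0,0,0,0],[0,0,0,0,0,0],[0,0,0,0,0,0]], "grip": 1.0}}

```text
time_s: 9.97
position: [0.5187, 0.3366, 0.2351]
orientation: [3.141, -0.0, 1.341]
contact_force: [-0.3, 0.6, 0.1]
finger_gap: 0.849
```

Request:
{"op": "step_arm", "data": {"moves": [[0,0,-0.01,0,0,0],[0,0,-0.02,0,0,0],[0,0,-0.025,0,0,0],[0,0,-0.025,0,0,0],[0,0,-0.025,0,0,0],[0,0,-0.015,0,0,0]]}}

```text
time_s: 10.47
position: [0.5188, 0.3373, 0.3589]
orientation: [3.139, -0.003, 1.341]
contact_force: [0.8, -0.5, 0.7]
finger_gap: 0.997
```

Request:
{"op": "step_arm", "data": {"moves": [[0,0,0,0,0,-0.0446],[0,0,0,0,0,-0.0446],[0,0,0,0,0,-0.0446],[0,0,0,0,0,0]]}}

```text
time_s: 10.8
position: [0.5186, 0.3366, 0.3559]
orientation: [3.141, -0.001, 1.552]
contact_force: [-0.7, -0.3, 0.7]
finger_gap: 1.0
```

Request:
{"op": "step_arm", "data": {"moves": [[-0.0241,0.0038,0,0,0,0],[-0.0241,0.0038,0,0,0,0],[-0.0241,0.0038,0,0,0,0],[-0.0241,0.0038,0,0,0,0],[-0.0241,0.0038,0,0,0,0],[-0.0241,0.0038,0,0,0,0],[-0.0241,0.0038,0,0,0,0],[-0.0241,0.0038,0,0,0,0],[-0.0241,0.0038,0,0,0,0],[-0.0241,0.0038,0,0,0,0],[-0.0241,0.0038,0,0,0,0],[-0.0241,0.0038,0,0,0,0],[-0.0241,0.0038,0,0,0,0],[-0.0241,0.0038,0,0,0,0],[-0.0241,0.0038,0,0,0,0],[-0.0241,0.0038,0,0,0,0],[-0.0241,0.0038,0,0,0,0],[-0.0241,0.0038,0,0,0,0],[0,0,0,0,0,0]]}}

```text
time_s: 12.38
position: [0.5789, -0.1047, 0.3551]
orientation: [3.141, 0.003, 1.541]
contact_force: [-0.3, -0.9, -0.2]
finger_gap: 1.003
```

```bash
python3 look.py 7
python3 - <<'E'
import pickle,h,numpy as np,cv2
for n,roi in(("top",(190,210,225,255)),("side",(345,380,295,330))):
    for tag in "57":
        c=pickle.load(open(f"c{tag}.pkl","rb"))[n];x0,x1,y0,y1=roi if n=="side" else (165,195,225,250)
        hsv=cv2.cvtColor(c["color"],cv2.COLOR_BGR2HSV)
        m=((hsv[...,1]<60)&(hsv[...,2]>85)).astype(np.uint8);mm=np.zeros_like(m);mm[y0:y1,x0:x1]=m[y0:y1,x0:x1]
        N,l,st,ce=cv2.connectedComponentsWithStats(mm)
        for i in range(1,N):
            if st[i,4]>30: print(n,tag,st[i],ce[i],h.onz(c,[ce[i]],.09)[0])
E
```

```text
12.4833 [ 0.5786 -0.0995  0.3552] [ 3.1415e+00 -1.0000e-04  1.5473e+00] [-0.56  0.8   0.35] 0.9992409693770123
[ 0.54  0.44 -0.58  1.78  0.28  1.01 -0.17]
top 7 [175 232  15  15 180] [181.96111111 239.01666667] [0.51636627 0.3358801  0.09      ]
side 5 [359 312  11   7  55] [364.03636364 314.78181818] [0.51895335 0.34116255 0.09      ]
side 7 [356 306  17  16 217] [363.90322581 313.43317972] [0.51904228 0.33771071 0.09      ]
```

View pics/s7.png

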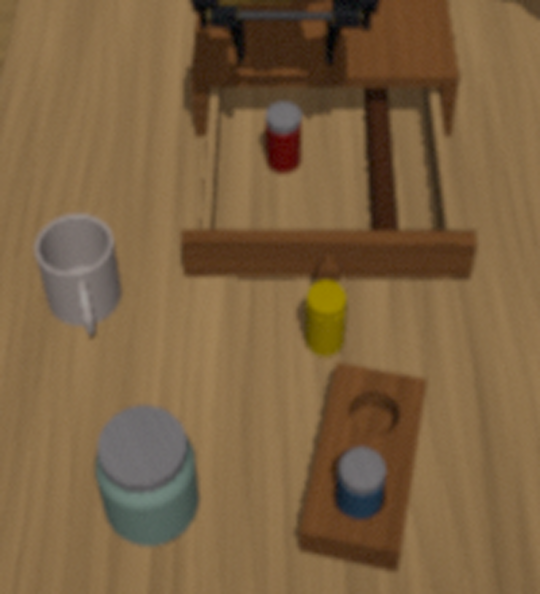

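View pics/t7.png

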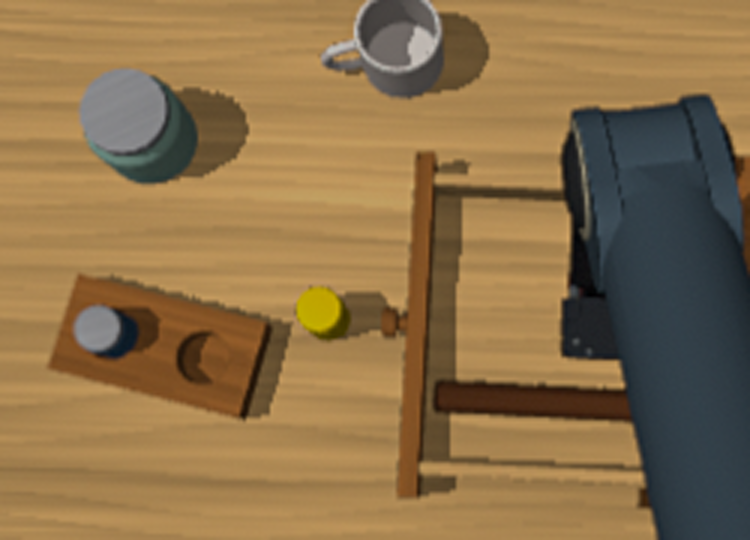

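Request:
{"op": "step_arm", "data": {"moves": [[0,0,0.022,0,0,0],[0,0,0.022,0,0,0],[0,0,0.022,0,0,0],[0,0,0.022,0,0,0],[0,0,0.018,0,0,0],[0,0,0.013,0,0,0],[0,0,0,0,0,0],[0,0,0,0,0,0]]}}

```text
time_s: 13.15
position: [0.5787, -0.0974, 0.2361]
orientation: [-3.141, -0.001, 1.552]
contact_force: [-0.4, 0.4, 1.4]
finger_gap: 0.995
```

```bash
python3 look.py 8
```

```text
13.25 [ 0.5792 -0.0979  0.2374] [3.1393 0.     1.5516] [ 0.63 -0.72  0.6 ] 1.0023205500968002
[ 0.48  0.58 -0.52  1.87  0.39  0.79 -0.27]
```

View pics/s8.png

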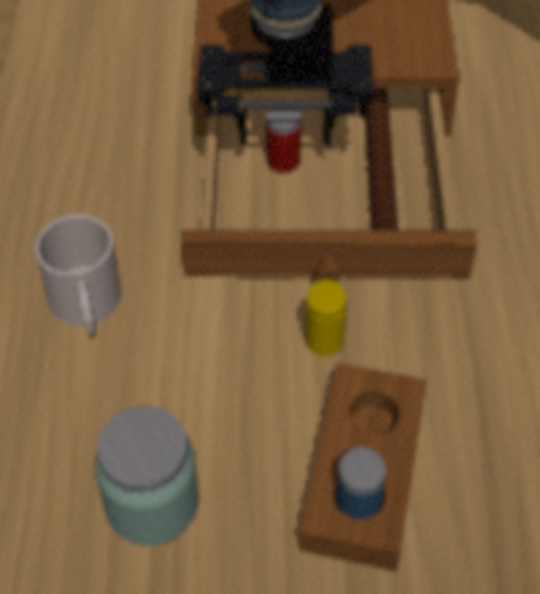

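Request:
{"op": "step_arm", "data": {"moves": [[0,0,0,0,0,0],[0,0,0,0,0,0],[0,0,0,0,0,0],[0,0,0,0,0,0],[0,0,0,0,0,0],[0,0,0,0,0,0],[0,0,0,0,0,0],[0,0,0,0,0,0]], "grip": 0.0}}

```text
time_s: 13.92
position: [0.5788, -0.0984, 0.2362]
orientation: [3.141, -0.0, 1.551]
contact_force: [0.9, 0.4, -1.6]
finger_gap: 0.475
```

Request:
{"op": "step_arm", "data": {"moves": [[0,0,-0.024,0,0,0],[0,0,-0.024,0,0,0],[0,0,-0.024,0,0,0],[0,0,-0.024,0,0,0],[0,0,-0.024,0,0,0],[0,0,-0.024,0,0,0]]}}

```text
time_s: 14.42
position: [0.5783, -0.0984, 0.381]
orientation: [-3.141, -0.0, 1.551]
contact_force: [-0.6, -0.5, -0.6]
finger_gap: 0.478
```

Request:
{"op": "step_arm", "data": {"moves": [[0.0232,-0.0058,0,0,0,0],[0.0232,-0.0058,0,0,0,0],[0.0232,-0.0058,0,0,0,0],[0.0232,-0.0058,0,0,0,0],[0.0232,-0.0058,0,0,0,0],[0.0232,-0.0058,0,0,0,0],[0.0232,-0.0058,0,0,0,0],[0.0232,-0.0058,0,0,0,0],[0.0232,-0.0058,0,0,0,0],[0.0232,-0.0058,0,0,0,0],[0.0232,-0.0058,0,0,0,0],[0.0232,-0.0058,0,0,0,0],[0.0232,-0.0058,0,0,0,0],[0.0232,-0.0058,0,0,0,0],[0.0232,-0.0058,0,0,0,0],[0,0,0,0,0,0.0446],[0,0,0,0,0,0.0446],[0,0,0,0,0,0.0446],[0,0,0,0,0,0],[0,0,0,0,0,0]]}}

```text
time_s: 16.08
position: [0.4983, 0.2512, 0.3798]
orientation: [-3.141, 0.001, 1.343]
contact_force: [0.5, -0.9, -0.8]
finger_gap: 0.475
```

Request:
{"op": "step_arm", "data": {"moves": [[0,0,0.02,0,0,0],[0,0,0.02,0,0,0],[0,0,0.02,0,0,0],[0,0,0.02,0,0,0],[0,0,0.015,0,0,0],[0,0,0,0,0,0],[0,0,0,0,0,0]]}}

```text
time_s: 16.67
position: [0.4984, 0.251, 0.2846]
orientation: [-3.14, 0.001, 1.342]
contact_force: [1.2, 0.7, -0.0]
finger_gap: 0.474
```

```bash
python3 look.py 9
```

```text
16.7667 [0.4988 0.2515 0.2861] [ 3.1403e+00 -1.4000e-03  1.3415e+00] [ 0.84  0.32 -0.81] 0.47486346275769664
[-0.07  0.49 -0.61  1.9   0.36  0.86 -1.1 ]
```

View pics/s9.png

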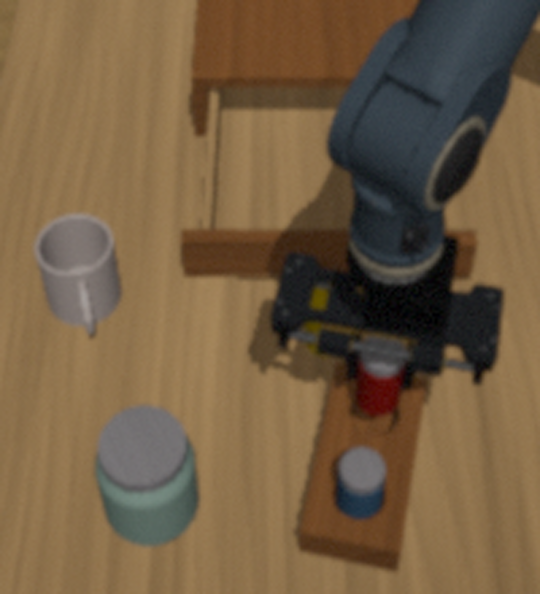

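Request:
{"op": "step_arm", "data": {"moves": [[0.001,0,0.01,0,0,0],[0,0,0.008,0,0,0],[0,0,0.005,0,0,0],[0,0,0.005,0,0,0],[0,0,0,0,0,0],[0,0,0,0,0,0]]}}

```text
time_s: 17.27
position: [0.4986, 0.2522, 0.2567]
orientation: [-3.141, 0.0, 1.341]
contact_force: [-0.2, 0.0, -1.3]
finger_gap: 0.475
```

Request:
{"op": "step_arm", "data": {"moves": [[0,0,0.006,0,0,0],[0,0,0.006,0,0,0],[0,0,0.005,0,0,0],[0,0,0.003,0,0,0],[0,0,0.0015,0,0,0],[0,0,0,0,0,0],[0,0,0,0,0,0]]}}

```text
time_s: 17.85
position: [0.4987, 0.2522, 0.2355]
orientation: [-3.142, -0.0, 1.341]
contact_force: [-0.5, 1.1, -0.7]
finger_gap: 0.476
```

```bash
python3 look.py 10
```

```text
17.95 [0.4988 0.2523 0.2358] [ 3.1411e+00 -3.0000e-04  1.3411e+00] [ 0.   -0.18 -0.45] 0.4762515823195605
[-0.11  0.56 -0.57  1.94  0.42  0.77 -1.15]
```

View pics/s10.png

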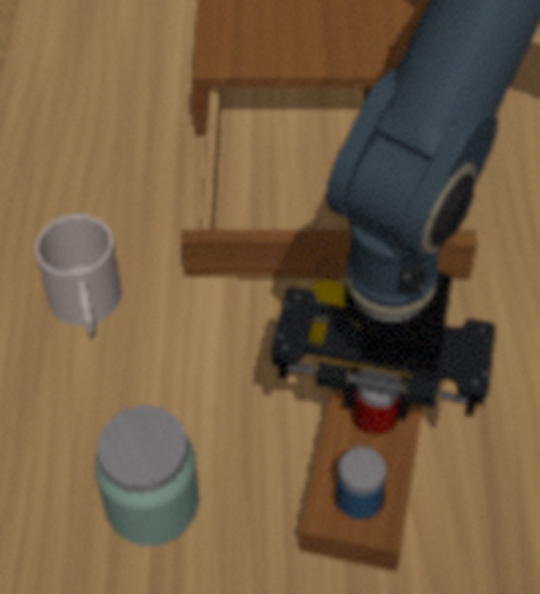

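Red is down in the near hole like blue (red body visible about 35 px tall at (376,412)). Release and lift.

Request:
{"op": "step_arm", "data": {"moves": [[0,0,0.001,0,0,0],[0,0,0,0,0,0]]}}

```text
time_s: 18.12
position: [0.4987, 0.2521, 0.2346]
orientation: [3.141, -0.0, 1.341]
contact_force: [-0.5, 0.1, -1.4]
finger_gap: 0.475
```

Request:
{"op": "step_arm", "data": {"moves": [[0,0,0,0,0,0],[0,0,0,0,0,0],[0,0,0,0,0,0],[0,0,0,0,0,0],[0,0,0,0,0,0],[0,0,0,0,0,0]], "grip": 1.0}}

```text
time_s: 18.62
position: [0.4987, 0.2522, 0.2346]
orientation: [3.141, -0.0, 1.341]
contact_force: [-0.3, 0.0, 0.1]
finger_gap: 0.843
```

Request:
{"op": "step_arm", "data": {"moves": [[0,0,-0.01,0,0,0],[0,0,-0.02,0,0,0],[0,0,-0.025,0,0,0],[0,0,-0.025,0,0,0],[0,0,-0.025,0,0,0],[0,0,-0.015,0,0,0],[0,0,0,0,0,-0.0446],[0,0,0,0,0,-0.0446],[0,0,0,0,0,-0.0446],[0,0,0,0,0,0]]}}

```text
time_s: 19.45
position: [0.4985, 0.2522, 0.3554]
orientation: [3.141, -0.0, 1.552]
contact_force: [-0.2, -1.1, -0.0]
finger_gap: 0.998
```

Request:
{"op": "step_arm", "data": {"moves": [[-0.0235,-0.0018,0,0,0,0],[-0.0235,-0.0018,0,0,0,0],[-0.0235,-0.0018,0,0,0,0],[-0.0235,-0.0018,0,0,0,0],[-0.0235,-0.0018,0,0,0,0],[-0.0235,-0.0018,0,0,0,0],[-0.0235,-0.0018,0,0,0,0],[-0.0235,-0.0018,0,0,0,0],[-0.0235,-0.0018,0,0,0,0],[-0.0235,-0.0018,0,0,0,0],[-0.0235,-0.0018,0,0,0,0],[-0.0235,-0.0018,0,0,0,0],[-0.0235,-0.0018,0,0,0,0],[-0.0235,-0.0018,0,0,0,0],[0,0,0,0,0,0],[0,0,0,0,0,0]]}}

```text
time_s: 20.78
position: [0.4668, -0.0774, 0.3549]
orientation: [3.141, 0.0, 1.547]
contact_force: [-0.7, 0.3, -0.4]
finger_gap: 0.997
```

```bash
python3 look.py 11
python3 - <<'E'
import pickle,h,numpy as np,cv2
for n,rois in(("top",[(165,195,225,250),(200,225,230,255)]),("side",[(345,380,300,330),(360,385,270,300)])):
  c=pickle.load(open("c11.pkl","rb"))[n]
  for (x0,x1,y0,y1) in rois:
    hsv=cv2.cvtColor(c["color"],cv2.COLOR_BGR2HSV)
    m=((hsv[...,1]<60)&(hsv[...,2]>85)).astype(np.uint8);mm=np.zeros_like(m);mm[y0:y1,x0:x1]=m[y0:y1,x0:x1]
    N,l,st,ce=cv2.connectedComponentsWithStats(mm)
    for i in range(1,N):
        if st[i,4]>30: print(n,st[i],ce[i],h.onz(c,[ce[i]],.09)[0])
E
```

```text
20.8833 [ 0.4671 -0.0754  0.3549] [ 3.1410e+00 -4.0000e-04  1.5512e+00] [0.23 0.67 0.58] 0.996334988104226
[ 0.61  0.26 -0.63  2.03  0.19  0.92 -0.13]
top [175 232  15  15 179] [181.92178771 239.00558659] [0.51639303 0.33598498 0.09      ]
top [207 240  15  15 180] [214.04444444 247.40555556] [0.49630681 0.25056569 0.09      ]
side [356 306  17  17 216] [363.91203704 313.43981481] [0.51902266 0.33772794 0.09      ]
side [362 275  16  16 187] [369.84491979 282.07486631] [0.49874418 0.25286221 0.09      ]
```

View pics/s11.png

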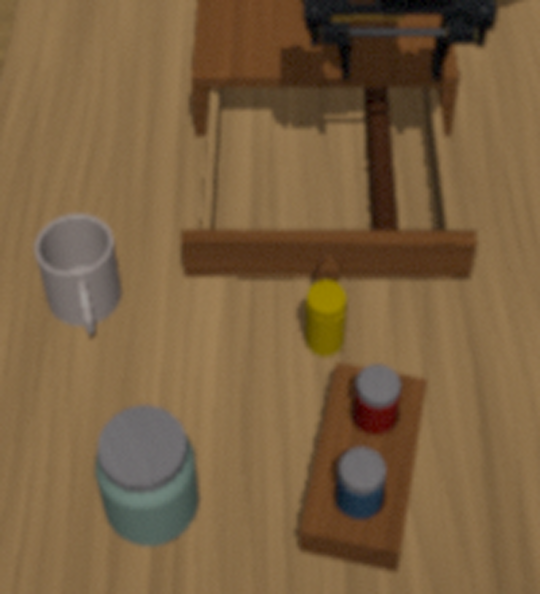

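View pics/t11.png

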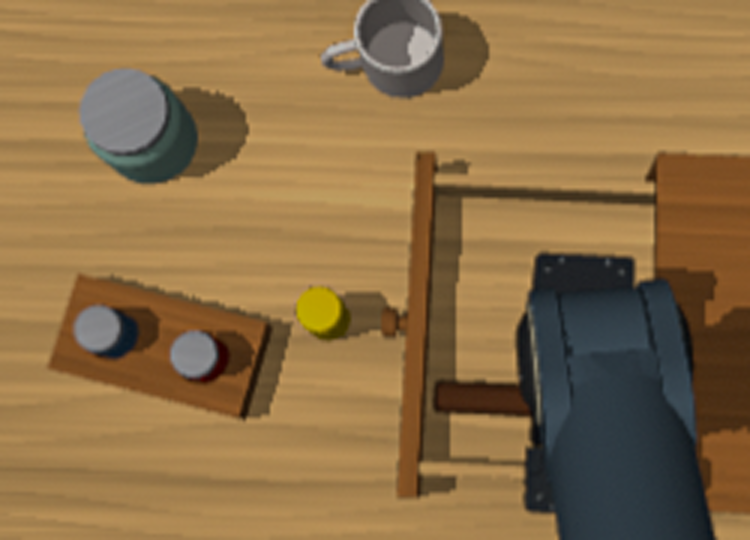

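Request:
{"op": "step_arm", "data": {"moves": [[0,0,0.02,0,0,0],[0,0,0.02,0,0,0],[0,0,0.02,0,0,0],[0,0,0.018,0,0,0],[0,0,0.015,0,0,0],[0,0,0,0,0,0],[0,0,0,0,0,0]], "grip": 0.65}}

```text
time_s: 21.47
position: [0.4671, -0.075, 0.2614]
orientation: [-3.141, -0.001, 1.553]
contact_force: [0.1, -0.2, -0.2]
finger_gap: 0.664
```

```bash
python3 look.py 12
```

```text
21.5667 [ 0.4676 -0.0755  0.2625] [ 3.1397 -0.      1.5523] [ 0.12 -0.02  0.26] 0.6563850866841262
[ 0.54  0.39 -0.57  2.11  0.32  0.72 -0.26]
```

View pics/s12.png

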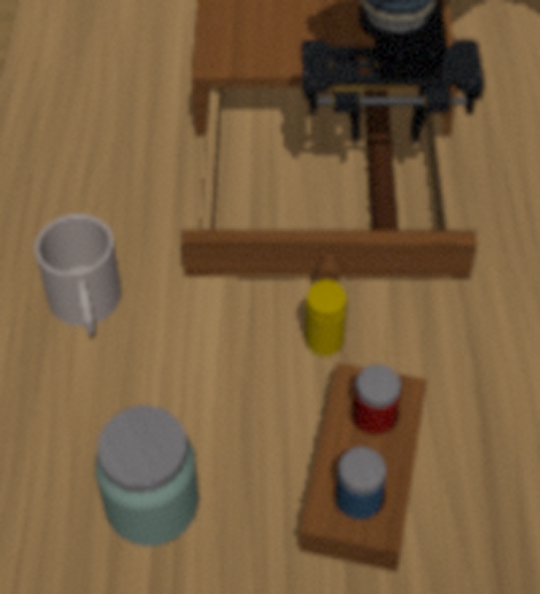

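Request:
{"op": "step_arm", "data": {"moves": [[0,0,0.016,0,0,0],[0,0,0.016,0,0,0],[0,0,0.013,0,0,0],[0,0,0.01,0,0,0],[0,0,0.007,0,0,0],[0,0,0,0,0,0],[0,0,0,0,0,0]]}}

```text
time_s: 22.15
position: [0.4673, -0.0762, 0.1999]
orientation: [3.141, 0.0, 1.551]
contact_force: [-0.2, 0.1, 0.2]
finger_gap: 0.651
```

```bash
python3 look.py 13
```

```text
22.25 [ 0.4675 -0.0762  0.2003] [3.1400e+00 2.0000e-04 1.5511e+00] [-0.35  0.79  0.21] 0.651213665307833
[ 0.47  0.5  -0.5   2.15  0.42  0.59 -0.35]
```

View pics/s13.png

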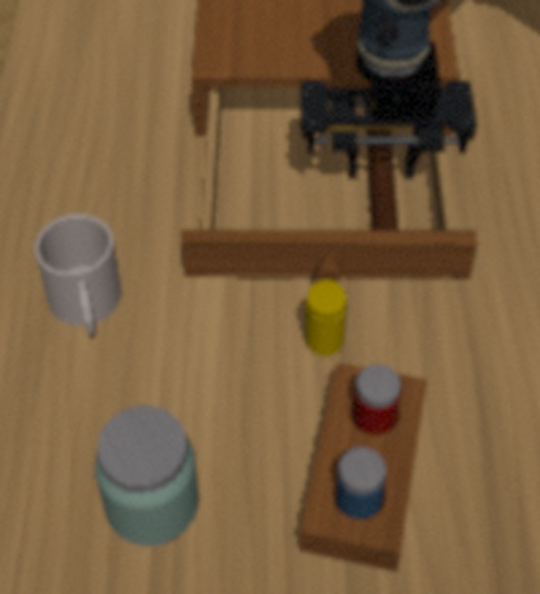

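Request:
{"op": "step_arm", "data": {"moves": [[0,0,0.002,0,0,0],[0,0,0,0,0,0]]}}

```text
time_s: 22.42
position: [0.4671, -0.0763, 0.1978]
orientation: [3.141, 0.0, 1.551]
contact_force: [-0.3, -0.3, -0.8]
finger_gap: 0.653
```

Request:
{"op": "step_arm", "data": {"moves": [[0,0,0,0,0,0],[0,0,0,0,0,0],[0,0,0,0,0,0],[0,0,0,0,0,0],[0,0,0,0,0,0],[0,0,0,0,0,0],[0,0,0,0,0,0],[0,0,0,0,0,0]], "grip": 0.0}}

```text
time_s: 23.08
position: [0.4671, -0.0763, 0.1976]
orientation: [3.141, 0.0, 1.551]
contact_force: [0.7, -0.6, -0.1]
finger_gap: 0.338
```

```bash
python3 look.py 14
```

```text
23.1833 [ 0.4671 -0.0763  0.1976] [3.1412 0.     1.5512] [-0.16 -0.38  0.06] 0.3342774594167143
[ 0.47  0.5  -0.49  2.15  0.43  0.58 -0.35]
```

Run:
```python
import numpy as np
n=12;tot=np.radians(.144*90)
def pose(th):
    Gz=.015+.0215*np.cos(th)+.184*np.sin(th); G=np.array([-.025,Gz])
    tx=np.array([np.cos(th),np.sin(th)]);tz=np.array([np.sin(th),-np.cos(th)])
    return G-.164*tz,tx,tz
for i in range(n):
    a=pose(tot*i/n);b=pose(tot*(i+1)/n);d=b[0]-a[0]
    print(i,round(d@a[1],5),round(d@a[2],5))
```

```text
0 -0.00309 -0.00344
1 -0.00303 -0.00343
2 -0.00296 -0.00341
3 -0.0029 -0.0034
4 -0.00283 -0.00338
5 -0.00277 -0.00336
6 -0.00271 -0.00334
7 -0.00265 -0.00332
8 -0.00259 -0.00329
9 -0.00253 -0.00326
10 -0.00247 -0.00323
11 -0.00241 -0.0032
```

Request:
{"op": "step_arm", "data": {"moves": [[0,0,-0.003,0,0,0],[-0.0031,0,-0.0034,0,0.012,0],[-0.003,0,-0.0034,0,0.012,0],[-0.003,0,-0.0034,0,0.012,0],[-0.0029,0,-0.0034,0,0.012,0],[-0.0028,0,-0.0034,0,0.012,0],[-0.0028,0,-0.0034,0,0.012,0],[0,0,0,0,0,0]]}}

```text
time_s: 23.85
position: [0.4665, -0.0958, 0.2203]
orientation: [3.142, -0.113, 1.549]
contact_force: [-0.3, -0.5, -1.0]
finger_gap: 0.337
```

```bash
python3 look.py 15
```

```text
23.95 [ 0.4664 -0.095   0.22  ] [-3.1412 -0.1127  1.5504] [-0.75  0.15 -1.79] 0.3358076149222614
[ 0.64  0.49 -0.62  2.12  0.28  0.63 -0.17]
```

View pics/s15.png

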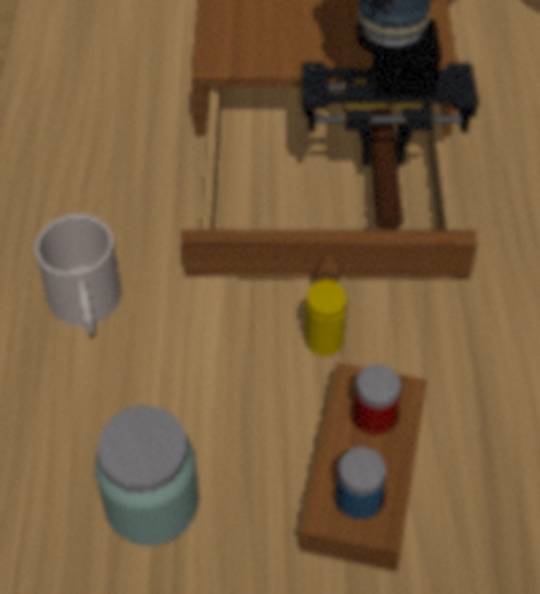

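View pics/t15.png

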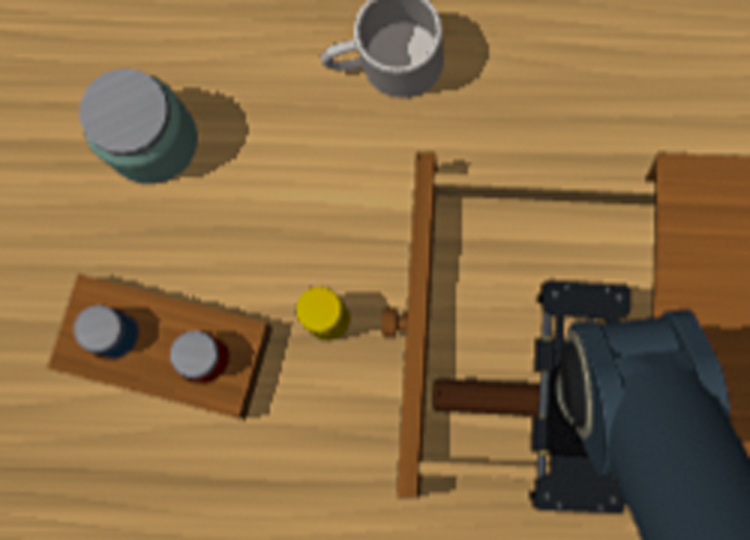

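Request:
{"op": "step_arm", "data": {"moves": [[-0.0027,0,-0.0033,0,0.012,0],[-0.0026,0,-0.0033,0,0.012,0],[-0.0026,0,-0.0033,0,0.012,0],[-0.0025,0,-0.0033,0,0.012,0],[-0.0025,0,-0.0032,0,0.012,0],[-0.0024,0,-0.0032,0,0.012,0],[0,0,0,0,0,0]]}}

```text
time_s: 24.53
position: [0.4664, -0.1139, 0.2372]
orientation: [3.141, -0.227, 1.55]
contact_force: [-0.1, 0.2, -1.9]
finger_gap: 0.335
```

```bash
python3 look.py 16
python3 - <<'E'
import pickle,h,numpy as np,cv2
c=pickle.load(open("c16.pkl","rb"))
for n,r in (("side",(330,400,180,260)),("top",(285,345,245,290))):
    x0,x1,y0,y1=r
    cv2.imwrite(f"pics/p16{n}.png",cv2.resize(c[n]["color"][y0:y1,x0:x1],None,fx=8,fy=8,interpolation=cv2.INTER_CUBIC))
E
```

```text
24.6333 [ 0.4662 -0.1133  0.237 ] [-3.1416 -0.2262  1.5505] [-0.92 -0.68 -1.94] 0.3387970708702309
[ 0.79  0.51 -0.72  2.09  0.16  0.68 -0.02]
```

View pics/p16side.png

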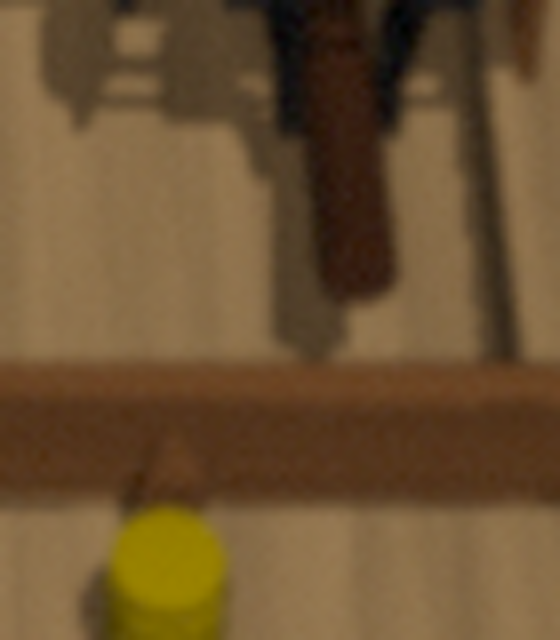

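View pics/p16top.png

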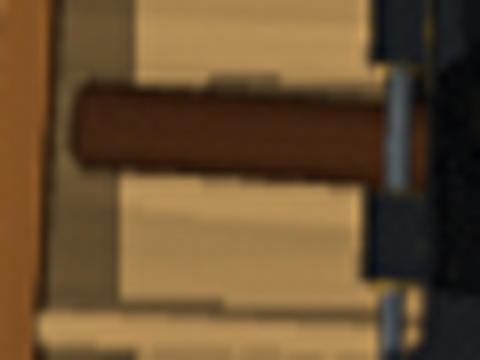

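Run:
```python
import pickle,h,numpy as np
c=pickle.load(open("c16.pkl","rb"))
th=.2265;ct,st=np.cos(th),np.sin(th)
a=np.linspace(0,2*np.pi,49)
for L in(.112,.116,.120):
  F=np.array([.469,-.075+L*ct,.0709+L*st])
  C=F+.015*(np.cos(a)[:,None]*np.array([1,0,0])+np.sin(a)[:,None]*np.array([0,-st,ct]))
  for n,o in(("side",(330,180)),("top",(285,245))):
    q=(h.proj(c[n],C)-o+.5)*8-.5
    print(L,n,q.min(0).round(),q.max(0).round(),F.round(4))
```

```text
0.112 side [319. 239.] [404. 308.] [0.469  0.0341 0.0961]
0.112 top [85. 75.] [103. 168.] [0.469  0.0341 0.0961]
0.116 side [320. 246.] [405. 314.] [0.469  0.038  0.0969]
0.116 top [73. 74.] [ 90. 167.] [0.469  0.038  0.0969]
0.12 side [321. 253.] [406. 321.] [0.469  0.0419 0.0978]
0.12 top [61. 74.] [ 78. 167.] [0.469  0.0419 0.0978]
```

Request:
{"op": "step_arm", "data": {"moves": [[0.005,0,0,0,0,0],[0.01,0,0,0,0,0],[0.01,0,0,0,0,0],[0.01,0,0,0,0,0],[0.01,0,0,0,0,0]]}}

```text
time_s: 25.05
position: [0.4671, -0.0674, 0.2475]
orientation: [3.141, -0.226, 1.553]
contact_force: [0.7, 0.1, -2.4]
finger_gap: 0.336
```

Request:
{"op": "step_arm", "data": {"moves": [[0.01,0,0,0,0,0],[0.01,0,0,0,0,0],[0.01,0,0,0,0,0],[0.01,0,0,0,0,0],[0.01,0,0,0,0,0]]}}

```text
time_s: 25.47
position: [0.4681, -0.0194, 0.2586]
orientation: [3.141, -0.226, 1.551]
contact_force: [-0.4, 0.7, -1.2]
finger_gap: 0.335
```

Request:
{"op": "step_arm", "data": {"moves": [[0.01,0,0,0,0,0],[0.01,0,0,0,0,0],[0.01,0,0,0,0,0],[0.01,0,0,0,0,0],[0.005,0,0,0,0,0],[0,0,0,0,0,0]]}}

```text
time_s: 25.97
position: [0.469, 0.0249, 0.2689]
orientation: [3.141, -0.227, 1.554]
contact_force: [0.4, 0.1, -1.7]
finger_gap: 0.336
```

```bash
python3 look.py 17
```

```text
26.0667 [0.469  0.0233 0.2684] [-3.1416 -0.2258  1.5514] [ 0.48  0.74 -1.32] 0.3380867690940355
[ 0.55  0.43 -0.76  2.11  0.11  0.67 -0.27]
```

View pics/s17.png

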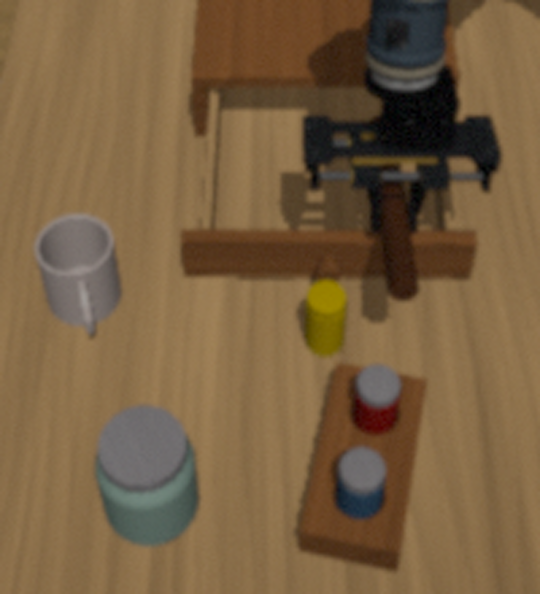

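View pics/t17.png

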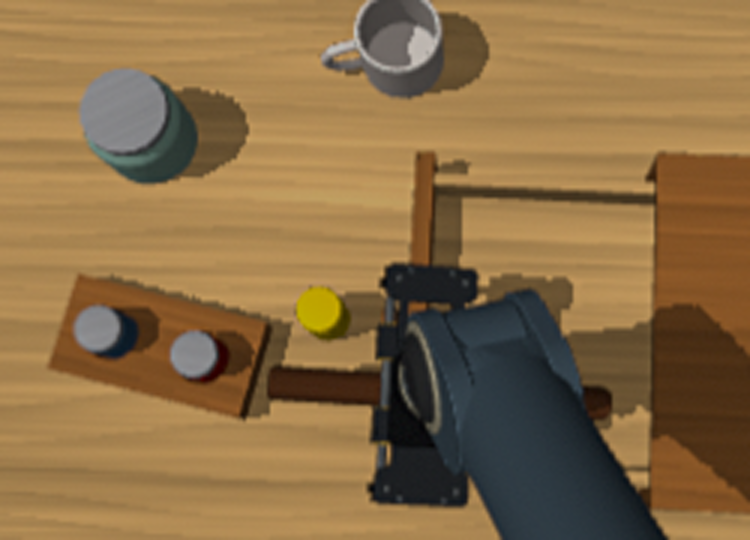

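Request:
{"op": "step_arm", "data": {"moves": [[0.0022,0,-0.0097,0,0,0],[0.0045,0,-0.0195,0,0,0],[0.0045,0,-0.0195,0,0,0],[0.0045,0,-0.0195,0,0,0],[0.0045,0,-0.0195,0,0,0],[0.0045,0,-0.0195,0,0,0],[0.0045,0,-0.0195,0,0,0],[0.0022,0,-0.0097,0,0,0],[0,0,0,0,0,0]]}}

```text
time_s: 26.82
position: [0.4696, 0.0233, 0.4107]
orientation: [3.137, -0.225, 1.551]
contact_force: [0.5, 0.1, -2.3]
finger_gap: 0.337
```

```bash
python3 look.py 18
```

```text
26.9167 [0.4687 0.0229 0.408 ] [-3.1412 -0.2255  1.5503] [-0.58  0.39 -2.4 ] 0.33006648136382366
[ 0.69  0.23 -0.87  1.97 -0.06  0.99 -0.15]
```

View pics/s18.png

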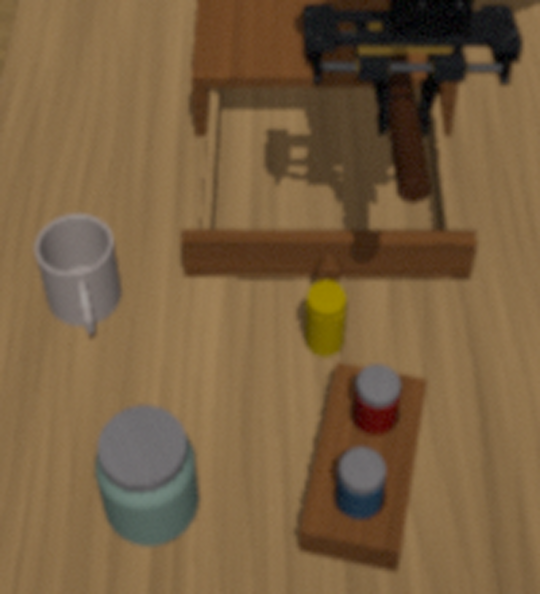

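Request:
{"op": "step_arm", "data": {"moves": [[0.0022,0,-0.0097,0,0,0],[0.0045,0,-0.0195,0,0,0],[0.0045,0,-0.0195,0,0,0],[0.0022,0,-0.0097,0,0,0],[0.0031,0,0,0,-0.012,0],[0.0062,0,0,0,-0.024,0],[0.0062,0,0,0,-0.024,0],[0.0062,0,0,0,-0.024,0],[0.0062,0,0,0,-0.024,0],[0.0062,0,0,0,-0.024,0],[0.0031,0,0,0,-0.012,0],[0,0,0,0,0,0],[0,0,0,0,0,0]]}}

```text
time_s: 28.0
position: [0.4695, 0.0603, 0.4724]
orientation: [-3.14, -0.0, 1.552]
contact_force: [0.4, 0.2, -2.0]
finger_gap: 0.333
```

```bash
python3 look.py 19
python3 - <<'E'
import pickle,cv2
c=pickle.load(open("c19.pkl","rb"))
for n in c: cv2.imwrite(f"pics/full19{n}.png",c[n]["color"])
E
```

```text
28.1 [0.4697 0.0596 0.4727] [-3.1408e+00 -2.0000e-04  1.5505e+00] [ 0.32  0.35 -2.31] 0.33840272039724795
[ 0.58  0.16 -0.88  1.86  0.13  1.18 -0.36]
```

View pics/full19side.png

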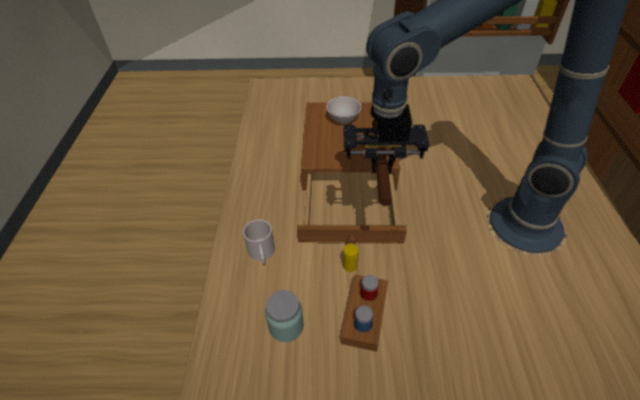

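View pics/full19top.png

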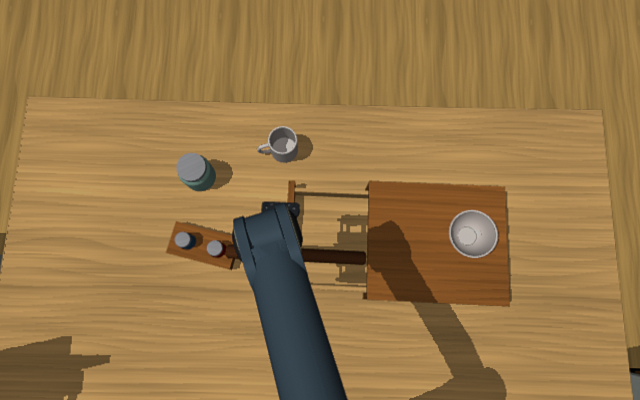

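Run:
```python
import pickle,h,numpy as np,cv2
c=pickle.load(open("c19.pkl","rb"))
R=[.470-.184*.02-.0,.0598-.184,.302];F=[.472,.0598+.116,.302]
print("pred rear top",h.proj(c["top"],[R]),"front side",h.proj(c["side"],[F]),"front top",h.proj(c["top"],[F]))
c7=pickle.load(open("c0.pkl","rb"))
cv2.imwrite("pics/f1.png",cv2.resize(c["top"]["color"][235:275,200:380],None,fx=4.4,fy=4.4,interpolation=cv2.INTER_CUBIC))
cv2.imwrite("pics/f2.png",cv2.resize(c["side"]["color"][140:340,330:430],None,fx=3,fy=3,interpolation=cv2.INTER_CUBIC))
for n,r in(("top",(260,305,120,165)),("top",(170,220,145,195)),("top",(440,505,200,265))):
    x0,x1,y0,y1=r;print(np.abs(c[n]["color"][y0:y1,x0:x1].astype(int)-c7[n]["color"][y0:y1,x0:x1]).mean())
```

```text
pred rear top [[366.39970879 256.20215297]] front side [[384.99048354 201.76518985]] front top [[227.56184711 250.16263676]]
8.396049382716049
8.5596
8.320157790927022
```

View pics/f1.png

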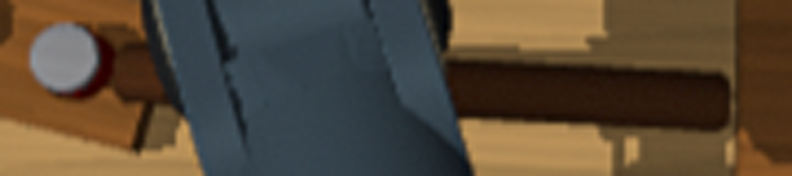

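View pics/f2.png

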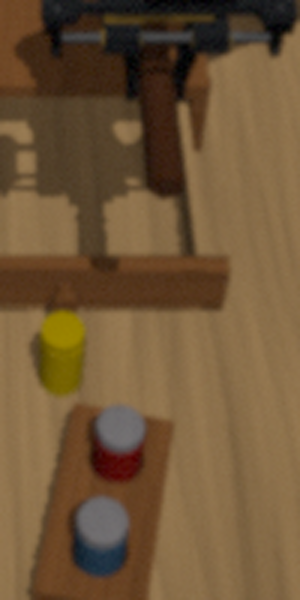

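Request:
{"op": "step_arm", "data": {"moves": [[0,0,0,0,0,0],[0,0,0,0,0,0],[0,0,0,0,0,0],[0,0,0,0,0,0]]}}

```text
time_s: 28.43
position: [0.4697, 0.0599, 0.4732]
orientation: [3.141, 0.0, 1.551]
contact_force: [0.4, 0.1, -1.7]
finger_gap: 0.329
```

Run:
```python
from plant import robot
o=robot.observe();print(o["time_s"],o["position"],abs(o["dq"]).max(),o["finger_gap"],o["contact_force"]);print(robot.job_done())
```

```text
28.4333 [0.4696985  0.05990069 0.47315655] 0.00315560455045363 0.32905452293039855 [ 0.39037911  0.09266669 -1.74267361]
the job is handed in; nothing more can be done
None
```

I finished every part of the task and handed the job in at 28.4 s of the 72 s limit. No verdict was reported.

- **Tins:** Blue stands in the far hole and red in the near one, both fully down and let go. Their cap centres in both cameras are within about 2 mm of the hole centres I measured at the start.
- **Rolling pin:** I gripped it, tilted it front end up by 13° and slid it out along its own axis. The readings I took along the way showed no contact force beyond its weight. It is now held level at about z = 0.30 m, with the arm still and the grip opening at about 29 mm. The image positions of both ends agree with the expected pose to about 2 pixels.
- **Canister, mug and bowl:** They look unmoved. I checked this by comparing the pictures by eye; a plain pixel-difference check gave about 8 grey levels at all three, so it told me nothing. I did not re-measure their positions.
- **Disagreements:** The two cameras differed by 2–3 mm throughout, close to their stated calibration. I used averages, and no check failed.

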